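Set the bag-width stop of the sealer to the green notch

TASK

Push the grey sliding stop along its rail, gently, from behind with the fingertips, until its spring plunger drops into the notch beside the green tag. Push only: do not take the stop between the fingers, leave the black spring knob on its top alone, and leave the other things on the table where they are. Finish with the stop clicked in and the robot clear of it.

Things in the scene. Friction and masses are not known exactly. Their poses are not given: they have to be found in the camera images.
- rail: Aluminium rail screwed to the table before the bag sealer, 280 mm long along its own y (about the world's y, to the robot's left). Origin: underside, under the ridge's middle. The ridge, 14 mm wide along local x = 0, top 18 mm above the table, has three notches 16 mm wide at local y = -45, 0, +45 mm. Black end blocks 22 mm high; base plate 6 mm thick.
- stop: Grey stop sliding along the rail's y: 64 mm across, 50 mm along, from 8 to 52 mm above the table (24 mm over the ridge). Origin: table height, its middle; axes as the rail's; flat end faces at y = -25 and +25 mm. Thin fence on its far side to x = +56 mm. Starts at the right end (rail y -104 to -79 mm), right of all notches; travels left to rail y +104 mm. Sliding takes about 1 N.
- plunger (a joint): Height of the sprung plunger under the black domed knob (20 mm wide, 60 to 71 mm above the table) on the stop: 0 (to -0.0005) riding on the ridge, about -0.004 dropped into a notch, positive if pulled up. Within about 6 mm of a notch's centre it draws the stop in and centres it: the push force dips, then rises. Pushing the stop out of a notch takes about 5 to 7 N.
- green_tag: Green tag, 16 x 10 mm, 18 mm high with a slightly wider foot, fixed on the base plate on the robot's side, 46 mm from the ridge's centre line. Origin: its underside, centre, 6 mm above the table; axes as the rail's. It stands straight beside the notch to be used (same y along the rail); which of the three that is varies.
- white_tag: White tag of the same shape beside another notch: not the one wanted.
- orange_tag: Orange tag of the same shape beside the remaining notch: not the one wanted.
- tape_roll: Loose roll of brown tape lying flat, 74 mm across, 25 mm high, on the table between the rail and the robot; leave it alone. Origin: centre of its underside.
- marker: Loose marker pen, 130 mm long, 20 mm thick, near the table's front edge; leave it alone. Origin: centre of its underside.
- calc: Loose desk calculator, 100 x 68 x 19 mm, near the table's front edge; leave it alone. Origin: centre of its underside.
- stop_pointer (a point): Tip of the red pointer at the middle of the stop's near side, 32 mm above the table, at the stop's local x = -37 mm, y = 0.

How it is judged:
By the outcome, as a careful person would: the job done as asked, in the order asked, and still so for the second after the job is handed in, with the robot touching nothing.
It also fails if it takes over 40 s, if anything falls off the work surface, if the arm or the gripper's body presses on something with over 40 N, if the wrist force passes 120 N, or if a joint passes its speed limit or range.

ROBOT

A 6-joint arm with a two-finger parallel gripper is mounted at the origin on a cart in front of the work surface, level with it; the furniture and walls round the work are solid. World frame = base frame: x ahead of the robot, y to its left, z up, the work surface at z = 0. Lengths are in m, angles in degrees, forces in N, time in s.
With the tool pointing down it reaches from about 0.3 to 0.75 m from the base axis. Payload 8.5 kg.
Tool frame: the origin (TCP) lies at the very end of the fingers, on their centre line; the grasp point (between the pads) lies 19 mm behind it; z points along the fingers, y is the line along which they close (so a half turn about z gives the same grasp; the last joint's range is limited). The gripper opens to 85 mm and grips with 20 to 120 N. Pads are 22 mm wide; open, the fingers measure 114 mm over their backs; the gripper's body (76 mm by 85 mm) begins 54 mm behind the grasp point. The pads swing forward as they close: fully open they stand 13 mm farther back than shut.
Start: joints at [60.315, 21.807, 74.336, -0, 83.858, -12.336], TCP at [0.164, 0.525, 0.231] pointing down, gripper open.
Joint ranges: [-178.18, 178.18], [-50.72, 133.34], [12.68, 142.11], [-81.47, 261.47], [9.98, 163.14], [-165.26, 165.26]. Speed limits (degrees/s): [136.94, 136.94, 180, 180, 180, 180].

INTERFACE

Orientations are given as a 3x3 rotation matrix whose columns are the frame's x, y, z axes.
In Python, from rig import * gives the robot as it stands. The module is installed in compiled form; this text tells all that it offers.
- The arm moves only by the shell command python3 -m pendant 'ROWS' [OPENING] [FORCE]. ROWS is JSON, a list of rows, each a list of 2 entries, a list of its own where there are three numbers: the shift along the tool's x, y, z as a fraction of full scale, then the turn, a rotation vector about the tool's x, y, z as a fraction of full scale. A call has 1 to 8 rows; each row shifts and turns the commanded pose from where the row before left it, along the tool's axes as they then stand; what a row does not reach is not made up. Full scale, the value 1, is 40 mm for a shift and 5 degrees for a turn. A row lasts 1/8 s, in which the tool goes at most 62.5 mm and 10.7 degrees, less where a joint would pass 70% of its speed; a pose out of reach is approached as far as the arm can. A call with a number of a shift or a turn outside -1 to 1 is refused whole. A call with a gripper value outside its range is refused whole. OPENING is the opening, from 0 (shut) to 1 (fully open), set as the call begins (- or left out, the last holds). The fingers move at their own pace and stop on an object; FORCE is the grip in N (left out, the last holds). Time passes only in rows, so rows that do not move let the fingers close. It gives the time, the measured TCP pose, the force, the opening and the grip force at its end, in the units of the state.
- observe(): the state, without advancing time (a new reading comes with each control period).
- get_image(name): name is "scene" or "top" or "wrist"; returns a dict with "img" (400x640x3 uint8, blue, green, red), "range_z" (400x640 float32, m along the optical axis (not along the pixel's ray), 0 where there is no reading), "camera_matrix" (3x3 intrinsics, pixels), "eye" and "rotation" of the camera in the world. Camera axes: x right, y down, z forward; pixel columns grow to the right and rows downward; lengths in m; the calibration is good to about 2 mm. A picture is of the moment at which its call begins.
- close_job(): hands the job in; it is judged then, once.
Trained networks look in the newest picture that a camera, given by its name, has taken for a name from the list of things; names that differ only in an ending like _2 or _b are one class to them, and where a whole thing is asked for, a point or a joint stands for the part that bears it (a point fixed in the world has none). Each returns a list of dicts, best first, with "conf" (0 to 1); they miss things now and then, are a little off and sometimes report something else, mostly with a low value. They report only what shows in the picture. A call takes as long as a camera call.
- regions_of(camera, query): "mask" (400x640 bool, what is visible of it).
- landmark_of(camera, query): "point" ([x, y, z] in m, in world coordinates, good to about 4 mm: a listed point, or the origin of a listed thing).
The state is a dict: "time_s": time; "q": joint angles; "qvel": joint speeds; "joint_efforts": joint torques, N m; "position": TCP position; "tool_rot": TCP orientation; "ft_force": force on the tool from outside, world axes, zero at the start; "wrist_torque": the same for the moment, N m; "grip_width": finger opening in m; "gripper_force": force on a finger pad.
Only numpy, scipy, OpenCV 4.12 (cv2) and the standard library are available. Lean on these libraries where they do the work, as an engineer would, in place of code of your own. Each camera call takes 0.05 s, during which the arm holds its last target. There are 200 camera calls.

## Working session

There is one attempt and no reset: what is moved stays moved. The work goes in short steps, Python scripts to look and compute and a shell command to move; the robot and the scene stay as the last step left them, time stands still between calls to the robot, and variables do not carry over. Pictures are saved under pics/ and viewed, at most 10 in all, crops included, and the job is handed in when it is done.

```bash
mkdir -p pics; python3 - <<'E'
from rig import *
import cv2,numpy as np
s=observe();print(s["time_s"],s["position"],np.round(s["tool_rot"],3).tolist(),s["ft_force"],s["grip_width"])
for c in ["scene","top"]:
    im=get_image(c);cv2.imwrite(f"pics/{c}1.png",im["img"])
    for n in ["rail","stop","green_tag","white_tag","orange_tag","tape_roll","stop_pointer","plunger"]:
        r=landmark_of(c,n);print(c,n,[(np.round(x["point"],4).tolist(),round(x["conf"],2)) for x in r[:2]])
print(observe()["time_s"])
E
```

```text
0.0 [0.16384532 0.52472779 0.23070582] [[-0.955, 0.298, -0.001], [0.298, 0.955, -0.001], [0.0, -0.001, -1.0]] [ 0.02759151 -0.42520402 -0.24336448] 0.08537933452912874
scene rail [([0.6494, 0.0205, -0.0003], 0.88)]
scene stop [([0.6376, -0.0727, -0.0016], 0.91)]
scene green_tag [([0.4067, 0.1483, -0.0001], 0.65), ([0.6082, 0.0732, 0.0054], 0.49)]
scene white_tag [([0.6006, -0.0206, 0.0061], 0.45), ([0.4073, 0.1473, 0.0007], 0.29)]
scene orange_tag [([0.5992, 0.0267, 0.0053], 0.5)]
scene tape_roll [([0.4831, -0.0455, 0.0029], 0.92), ([0.4053, 0.1458, 0.001], 0.17)]
scene stop_pointer [([0.6057, -0.0752, 0.0307], 0.94)]Traceback (most recent call last):
  File "<stdin>", line 7, in <module>
ValueError: it knows: calc, green_tag, marker, orange_tag, rail, stop, stop_pointer, tape_roll, white_tag
```

```bash
python3 - <<'E'
from rig import *
import cv2,numpy as np
for c in ["top"]:
    im=get_image(c);cv2.imwrite(f"pics/{c}1.png",im["img"])
    for n in ["rail","stop","green_tag","white_tag","orange_tag","tape_roll","stop_pointer","calc","marker"]:
        r=landmark_of(c,n);print(c,n,[(np.round(x["point"],4).tolist(),round(x["conf"],2)) for x in r[:2]])
    K=im["camera_matrix"];h=np.argwhere(im["range_z"]>0)
    def w(m):
        v,u=np.nonzero(m&(im["range_z"]>0));z=im["range_z"][v,u]
        P=np.stack([(u-K[0,2])/K[0,0]*z,(v-K[1,2])/K[1,1]*z,z],1);return P@np.array(im["rotation"]).T+im["eye"]
    for n in ["rail","stop","green_tag","white_tag","orange_tag"]:
        for r in regions_of(c,n)[:1]:
            p=w(r["mask"]);q=p[p[:,2]>np.percentile(p[:,2],60)-.004]
            print(n,r["conf"],len(p),np.round(p.mean(0),4),np.round(np.percentile(p,[2,50,98],0),4).tolist(),np.round(q.mean(0),4))
    print(im["eye"],np.round(im["rotation"],3).tolist(),K.tolist())
print(observe()["time_s"])
E
```

```text
top rail [([0.6473, 0.0208, -0.0023], 0.93), ([0.4816, -0.0475, 0.0012], 0.31)]
top stop [([0.6413, -0.0764, -0.0008], 0.76)]
top green_tag [([0.6083, 0.0677, 0.0047], 0.66), ([0.6384, -0.079, 0.0001], 0.53)]
top white_tag [([0.6001, -0.0171, 0.0062], 0.52)]
top orange_tag [([0.6031, 0.0225, 0.0087], 0.44)]
top tape_roll [([0.4811, -0.048, 0.0023], 0.63), ([0.6078, 0.0684, 0.0053], 0.45)]
top stop_pointer [([0.6026, -0.0734, 0.0351], 0.93)]
top calc [([0.3892, -0.1978, 0.0002], 0.96)]
top marker [([0.4069, 0.1511, 0.0021], 0.68)]
rail 0.83 5841 [0.6357 0.0182 0.0161] [[0.5887, -0.113, 0.0033], [0.6356, 0.0164, 0.008], [0.6831, 0.153, 0.0556]] [0.6363 0.0161 0.0174]
stop 0.89 899 [ 0.6367 -0.078   0.0523] [[0.6064, -0.1029, 0.0234], [0.635, -0.0782, 0.0528], [0.674, -0.0542, 0.0711]] [ 0.6381 -0.0777  0.0546]
white_tag 0.66 62 [ 0.5962 -0.0217  0.0193] [[0.591, -0.0304, 0.0074], [0.5953, -0.0211, 0.0235], [0.6048, -0.0124, 0.0277]] [ 0.5973 -0.0221  0.0246]
orange_tag 0.52 74 [0.6005 0.0223 0.0181] [[0.5945, 0.0141, 0.0077], [0.6002, 0.0221, 0.0218], [0.6089, 0.0325, 0.0266]] [0.6015 0.0225 0.024 ]
[ 0.4477337  -0.05448362  0.94364542] [[0.014, -0.997, 0.072], [-1.0, -0.016, -0.025], [0.026, -0.072, -0.997]] [[461.8953270898601, 0.0, 317.4156784404024], [0.0, 461.8953270898601, 200.5962080302618], [0.0, 0.0, 1.0]]
1.15
```

View pics/scene1.png

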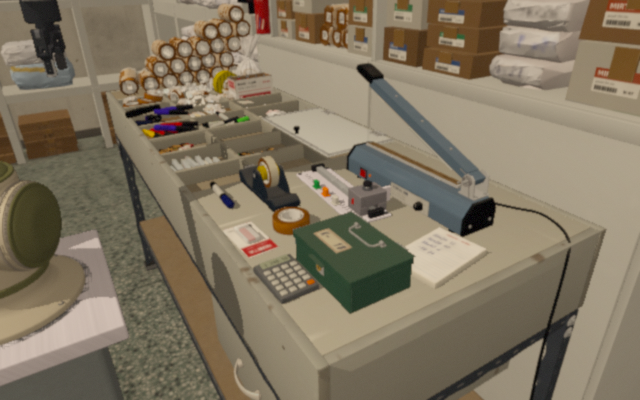

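View pics/top1.png

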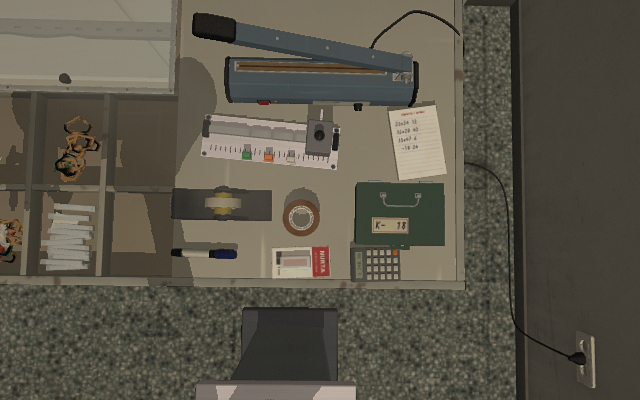

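Both views agree: the green tag is at the left notch (top px 247,153), orange in the middle (268,155) and white on the right (291,157). The stop is at (320,135), and the rail is slightly yawed. I'll measure the rail yaw and the stop faces, and check clearances.

```bash
cat > h.py <<'E'
from rig import *
import cv2,numpy as np
def cloud(im):
    K=im["camera_matrix"];v,u=np.mgrid[:400,:640];z=im["range_z"]
    P=np.stack([(u-K[0,2])/K[0,0]*z,(v-K[1,2])/K[1,1]*z,z],2)
    P=P@np.array(im["rotation"]).T+im["eye"];P[z<=0]=np.nan;return P
E
python3 - <<'E'
from h import *
im=get_image("top");P=cloud(im);hsv=cv2.cvtColor(im["img"],cv2.COLOR_BGR2HSV)
roi=np.zeros((400,640),bool);roi[105:175,195:345]=1
x,y,z=np.moveaxis(P,2,0)
def rect(m,n):
    p=P[m][:,:2].astype(np.float32)*1000;r=cv2.minAreaRect(p);print(n,len(p),np.round(r[0],1),np.round(r[1],1),round(r[2],1),'z',np.round(np.median(z[m]),4))
st=roi&(z>.045)&(z<.058)&(x<.68);rect(st,"stoptop");
kn=roi&(z>.063)&(z<.08)&(y<-.03)&(x<.68);rect(kn,"knob")
rg=roi&(z>.014)&(z<.020)&(abs(x-.645)<.02)&(y>-.03)&(y<.14);p=P[rg]
print("ridge fit",np.polyfit(p[:,1],p[:,0],1),len(p))
H,S,V=cv2.split(hsv)
for n,lo,hi in [("green",50,75),("orange",5,15)]:
    m=roi&(H>=lo)&(H<=hi)&(S>120);v,u=np.nonzero(m);print(n,len(u),u.mean(),v.mean(),np.nanmean(P[m],0).round(4))
base=roi&(z>.003)&(z<.03);rect(base,"base")
# tall things
for a in np.arange(.36,.85,.04):
    print("x%.2f"%a,[int(1000*np.nanmax(np.r_[0,z[(abs(x-a)<.02)&(abs(y-b)<.02)]])) for b in np.arange(-.26,.27,.04)])
s=landmark_of("scene","green_tag")
E
```

```text
stoptop 760 [643.7 -78.2] [49.9 73. ] 84.8 z 0.0526
knob 79 [638.5 -78.4] [17.2 17.4] 1.0 z 0.0694
ridge fit [0.08693711 0.64554779] 452
green 0 nan nan [nan nan nan]
orange 76 268.5394736842105 157.5921052631579 [0.6001 0.0224 0.0184]
base 5544 [640.4  22.2] [144.1 306.7] 1.1 z 0.0075
x0.36 [15, 20, 23, 23, 5, 15, 18, 6, 6, 5, 6, 5, 6, 5]
x0.40 [15, 21, 22, 23, 6, 18, 17, 6, 5, 23, 23, 21, 21, 0]
x0.44 [66, 65, 67, 64, 5, 28, 27, 6, 7, 6, 5, 6, 4, 0]
x0.48 [66, 67, 67, 64, 26, 28, 29, 30, 83, 95, 90, 36, 38, 0]
x0.52 [71, 70, 68, 65, 7, 29, 28, 29, 82, 93, 89, 38, 40, 2]
x0.56 [66, 67, 65, 64, 6, 5, 6, 5, 5, 6, 5, 5, 5, 1]
x0.60 [17, 17, 5, 6, 55, 57, 26, 27, 28, 10, 11, 9, 6, 0]
x0.64 [17, 16, 5, 9, 73, 73, 24, 22, 22, 24, 25, 8, 6, 0]
x0.68 [17, 17, 31, 37, 56, 55, 12, 11, 10, 21, 25, 5, 4, 0]
x0.72 [112, 114, 75, 74, 76, 74, 75, 75, 75, 75, 5, 5, 10, 10]
x0.76 [115, 129, 145, 160, 177, 194, 210, 226, 251, 261, 259, 5, 12, 11]
x0.80 [116, 127, 141, 159, 175, 190, 206, 223, 248, 259, 256, 6, 12, 10]
x0.84 [5, 16, 31, 4, 5, 0, 1, 4, 4, 4, 5, 5, 11, 10]<stdin>:13: RuntimeWarning: Mean of empty slice.
  ret = ret.dtype.type(ret / rcount)
<stdin>:13: RuntimeWarning: Mean of empty slice
```

```bash
cat >> h.py <<'E'
from scipy.spatial.transform import Rotation as R
def plan(goal,yawdeg,n):
    """rows to bring the tool (down) to goal with tool x at world angle yawdeg"""
    s=observe();p=np.array(s["position"]);Rm=np.array(s["tool_rot"])
    G=np.column_stack([[np.cos(np.radians(yawdeg)),np.sin(np.radians(yawdeg)),0],[np.sin(np.radians(yawdeg)),-np.cos(np.radians(yawdeg)),0],[0,0,-1]])
    w=R.from_matrix(Rm.T@G).as_rotvec(degrees=True);d=(np.array(goal)-p)/n
    print("turn",w.round(2));rows=[]
    for i in range(n):
        rows.append([(Rm.T@d/.04).round(2).tolist(),(w/n/5).round(3).tolist()]);Rm=Rm@R.from_rotvec(w/n,degrees=True).as_matrix()
    for i in range(0,n,8):print(str(rows[i:i+8]).replace(" ",""))
E
python3 -c "
from h import *
plan([.6325,-.136,.20],85,24)"
```

```text
turn [-0.    0.   77.65]
[[[-0.67,-0.51,0.03],[-0.0,0.0,0.647]],[[-0.7,-0.47,0.03],[-0.0,0.0,0.647]],[[-0.72,-0.43,0.03],[-0.0,0.0,0.647]],[[-0.75,-0.39,0.03],[-0.0,0.0,0.647]],[[-0.77,-0.35,0.03],[-0.0,0.0,0.647]],[[-0.79,-0.3,0.03],[-0.0,0.0,0.647]],[[-0.8,-0.26,0.03],[-0.0,0.0,0.647]],[[-0.82,-0.21,0.03],[-0.0,0.0,0.647]]]
[[[-0.83,-0.17,0.03],[-0.0,0.0,0.647]],[[-0.84,-0.12,0.03],[-0.0,0.0,0.647]],[[-0.84,-0.07,0.03],[-0.0,0.0,0.647]],[[-0.84,-0.03,0.03],[-0.0,0.0,0.647]],[[-0.84,0.02,0.03],[-0.0,0.0,0.647]],[[-0.84,0.07,0.03],[-0.0,0.0,0.647]],[[-0.84,0.12,0.03],[-0.0,0.0,0.647]],[[-0.83,0.16,0.03],[-0.0,0.0,0.647]]]
[[[-0.82,0.21,0.03],[-0.0,0.0,0.647]],[[-0.8,0.26,0.03],[-0.0,0.0,0.647]],[[-0.79,0.3,0.03],[-0.0,0.0,0.647]],[[-0.77,0.35,0.03],[-0.0,0.0,0.647]],[[-0.75,0.39,0.03],[-0.0,0.0,0.647]],[[-0.73,0.43,0.03],[-0.0,0.0,0.647]],[[-0.7,0.47,0.03],[-0.0,0.0,0.647]],[[-0.67,0.51,0.03],[-0.0,0.0,0.647]]]
```

```bash
python3 -m pendant '[[[-0.67,-0.51,0.03],[0,0,0.65]],[[-0.7,-0.47,0.03],[0,0,0.65]],[[-0.72,-0.43,0.03],[0,0,0.65]],[[-0.75,-0.39,0.03],[0,0,0.65]],[[-0.77,-0.35,0.03],[0,0,0.65]],[[-0.79,-0.3,0.03],[0,0,0.65]],[[-0.8,-0.26,0.03],[0,0,0.65]],[[-0.82,-0.21,0.03],[0,0,0.65]]]' 0 20
python3 -m pendant '[[[-0.83,-0.17,0.03],[0,0,0.65]],[[-0.84,-0.12,0.03],[0,0,0.65]],[[-0.84,-0.07,0.03],[0,0,0.65]],[[-0.84,-0.03,0.03],[0,0,0.65]],[[-0.84,0.02,0.03],[0,0,0.65]],[[-0.84,0.07,0.03],[0,0,0.65]],[[-0.84,0.12,0.03],[0,0,0.65]],[[-0.83,0.16,0.03],[0,0,0.65]]]'
python3 -m pendant '[[[-0.82,0.21,0.03],[0,0,0.65]],[[-0.8,0.26,0.03],[0,0,0.65]],[[-0.79,0.3,0.03],[0,0,0.65]],[[-0.77,0.35,0.03],[0,0,0.65]],[[-0.75,0.39,0.03],[0,0,0.65]],[[-0.73,0.43,0.03],[0,0,0.65]],[[-0.7,0.47,0.03],[0,0,0.65]],[[-0.67,0.51,0.03],[0,0,0.65]]]'
python3 -m pendant '[[[0,0,0],[0,0,0]]]'
python3 - <<'E'
from h import *
im=get_image("wrist");cv2.imwrite("pics/w1.png",im["img"])
for n in ["rail","stop","green_tag","white_tag","orange_tag","stop_pointer"]:
    print(n,[(np.round(x["point"],4).tolist(),round(x["conf"],2)) for x in landmark_of("wrist",n)[:2]])
plan([.6325,-.136,.034],85,5)
E
```

```text
time_s: 2.25
position: [0.3209, 0.304, 0.2218]
tool_rot: [[-0.726, 0.688, 0.0], [0.688, 0.726, 0.0], [-0.0, 0.0, -1.0]]
ft_force: [0.3, 0.8, 0.4]
grip_width: -0.0
gripper_force: 0.0
time_s: 3.25
position: [0.4764, 0.0829, 0.2122]
tool_rot: [[-0.351, 0.936, 0.0], [0.936, 0.351, -0.0], [-0.0, 0.0, -1.0]]
ft_force: [-0.1, -0.1, -0.2]
grip_width: -0.0001
gripper_force: 0.0
time_s: 4.25
position: [0.6318, -0.1382, 0.2024]
tool_rot: [[0.095, 0.995, -0.0], [0.995, -0.095, 0.0], [0.0, -0.0, -1.0]]
ft_force: [0.1, 0.6, -0.6]
grip_width: 0.0004
gripper_force: 0.0
time_s: 4.38
position: [0.6317, -0.139, 0.2016]
tool_rot: [[0.095, 0.995, -0.001], [0.995, -0.095, 0.0], [0.0, -0.001, -1.0]]
ft_force: [-0.5, -0.3, -0.1]
grip_width: 0.0002
gripper_force: 0.0
rail [([0.6474, 0.0211, -0.003], 0.9)]
stop [([0.645, -0.0774, -0.003], 0.96)]
green_tag [([0.5982, -0.0227, 0.0066], 0.45)]
white_tag [([0.6, -0.0209, 0.0053], 0.89), ([0.6439, -0.0766, -0.004], 0.41)]
orange_tag [([0.6011, 0.0268, 0.006], 0.52)]
stop_pointer [([0.6015, -0.0731, 0.0328], 0.77), ([0.4805, -0.0421, -0.0027], 0.29)]
turn [ 0.02  0.   -0.29]
[[[0.0,0.01,0.84],[0.001,0.0,-0.012]],[[0.0,0.01,0.84],[0.001,0.0,-0.012]],[[0.0,0.01,0.84],[0.001,0.0,-0.012]],[[0.0,0.01,0.84],[0.001,0.0,-0.012]],[[0.0,0.01,0.84],[0.001,0.0,-0.012]]]
```

View pics/w1.png

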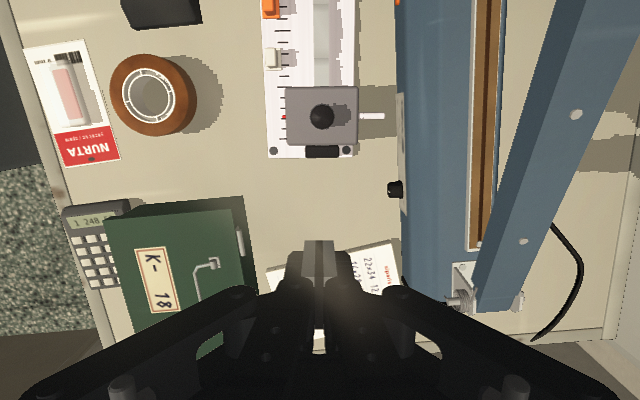

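The wrist view shows the stop at (322,115), straight ahead of the shut fingertips at (318,250), and the space behind it is free. Next I descend behind it.

```bash
python3 -m pendant '[[[0,0.01,0.84],[0,0,0]],[[0,0.01,0.84],[0,0,0]],[[0,0.01,0.84],[0,0,0]],[[0,0,0.84],[0,0,0]],[[0,0,0.82],[0,0,0]],[[0,0,0],[0,0,0]]]'
python3 -m pendant '[[[0.2,0,0],[0,0,0]],[[0.15,0,0],[0,0,0]],[[0.1,0,0],[0,0,0]],[[0,0,0],[0,0,0]]]'
```

```text
time_s: 5.48
position: [0.6312, -0.1365, 0.0335]
tool_rot: [[0.093, 0.996, -0.004], [0.996, -0.093, 0.002], [0.001, -0.004, -1.0]]
ft_force: [0.1, -0.1, 0.6]
grip_width: 0.0002
gripper_force: 0.0
time_s: 5.98
position: [0.6343, -0.119, 0.0358]
tool_rot: [[0.093, 0.996, 0.001], [0.996, -0.093, -0.0], [-0.0, 0.001, -1.0]]
ft_force: [-1.0, 0.2, 0.8]
grip_width: 0.0004
gripper_force: 0.0
```

```bash
python3 -m pendant '[[[0.1,0,0],[0,0,0]],[[0.1,0,0],[0,0,0]],[[0.1,0,0],[0,0,0]],[[0.1,0,0],[0,0,0]],[[0.1,0,0],[0,0,0]],[[0.1,0,0],[0,0,0]],[[0.1,0,0],[0,0,0]],[[0.1,0,0],[0,0,0]]]'
python3 - <<'E'
from h import *
im=get_image("wrist");cv2.imwrite("pics/w2.png",im["img"])
P=cloud(get_image("top"));x,y,z=np.moveaxis(P,2,0)
m=(z>.063)&(z<.08)&(abs(x-.643)<.03)&(abs(y)<.12);print(m.sum(),np.nanmean(P[m],0))
print(observe()["ft_force"])
E
```

```text
time_s: 6.98
position: [0.637, -0.0872, 0.0353]
tool_rot: [[0.093, 0.996, -0.0], [0.996, -0.093, 0.0], [0.0, -0.0, -1.0]]
ft_force: [-2.6, -2.1, 1.3]
grip_width: -0.0003
gripper_force: 1.3
0 [nan nan nan]
[ 0.51089402 -0.69310536  0.34260842]<stdin>:4: RuntimeWarning: Mean of empty slice
```

View pics/w2.png

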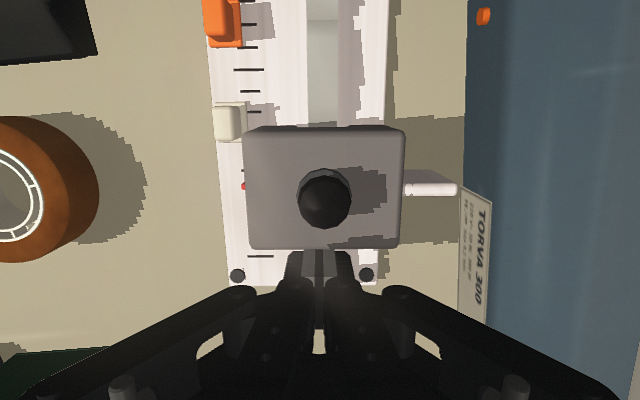

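The wrist view shows the fingertips (318,255) against the stop's rear face, knob free (324,198), and the stop square. I'll go on through the first two notches.

```bash
for i in 1; do python3 -m pendant '[[[0.1,0,0],[0,0,0]],[[0.1,0,0],[0,0,0]],[[0.1,0,0],[0,0,0]],[[0.1,0,0],[0,0,0]],[[0.1,0,0],[0,0,0]],[[0.1,0,0],[0,0,0]]]'|sed -n '1,2p;4p'
python3 -m pendant '[[[0.05,0,0],[0,0,0]]]'|sed -n '1,2p;4p'
python3 -m pendant '[[[0.05,0,0],[0,0,0]]]'|sed -n '1,2p;4p'
python3 -m pendant '[[[0.05,0,0],[0,0,0]]]'|sed -n '1,2p;4p'
python3 -m pendant '[[[0.05,0,0],[0,0,0]]]'|sed -n '1,2p;4p'
python3 -m pendant '[[[0.05,0,0],[0,0,0]]]'|sed -n '1,2p;4p'
python3 -m pendant '[[[0.05,0,0],[0,0,0]]]'|sed -n '1,2p;4p'
python3 -m pendant '[[[0.05,0,0],[0,0,0]]]'|sed -n '1,2p;4p'
done
python3 - <<'E'
from h import *
im=get_image("wrist");P=cloud(im);x,y,z=np.moveaxis(P,2,0)
m=np.zeros((400,640),bool);m[150:250,280:370]=1;m&=(z>.063)&(z<.08)
print(m.sum(),np.nanmedian(P[m],0),[(landmark_of("wrist",n)or[{}])[0] for n in ("stop_pointer","green_tag","orange_tag")])
E
```

```text
time_s: 7.82
position: [0.6393, -0.0632, 0.0353]
ft_force: [-0.4, -3.8, -0.1]
time_s: 7.95
position: [0.6395, -0.0617, 0.0353]
ft_force: [-0.9, -4.1, 0.5]
time_s: 8.07
position: [0.6396, -0.0602, 0.0353]
ft_force: [-1.6, -6.6, -0.1]
time_s: 8.2
position: [0.6397, -0.0585, 0.0353]
ft_force: [-1.7, -6.7, 1.2]
time_s: 8.32
position: [0.6399, -0.0565, 0.0353]
ft_force: [-1.4, -5.4, 0.0]
time_s: 8.45
position: [0.6401, -0.0539, 0.0353]
ft_force: [-1.3, -5.3, 0.0]
time_s: 8.57
position: [0.6403, -0.0518, 0.0353]
ft_force: [-1.9, -3.9, 0.4]
time_s: 8.7
position: [0.6405, -0.0494, 0.0353]
ft_force: [-1.6, -1.7, 0.5]
2212 [ 0.64550876 -0.01253805  0.07002864] [{'point': [0.6049, -0.0114, 0.0315], 'conf': 0.62}, {'point': [0.6045, 0.0693, 0.0092], 'conf': 0.91}, {'point': [0.6039, 0.0261, 0.007], 'conf': 0.63}]
```

```bash
python3 -m pendant '[[[0.1,0,0],[0,0,0]],[[0.1,0,0],[0,0,0]],[[0.1,0,0],[0,0,0]],[[0.1,0,0],[0,0,0]],[[0.1,0,0],[0,0,0]],[[0.1,0,0],[0,0,0]],[[0.1,0,0],[0,0,0]],[[0.1,0,0],[0,0,0]]]'|sed -n '1,2p;4p'
python3 -m pendant '[[[0.05,0,0],[0,0,0]],[[0.05,0,0],[0,0,0]],[[0.05,0,0],[0,0,0]],[[0.05,0,0],[0,0,0]],[[0.05,0,0],[0,0,0]],[[0.05,0,0],[0,0,0]],[[0.05,0,0],[0,0,0]],[[0.05,0,0],[0,0,0]]]'|sed -n '1,2p;4p'
python3 -m pendant '[[[0.08,0,0],[0,0,0]],[[0.08,0,0],[0,0,0]],[[0.08,0,0],[0,0,0]],[[0.05,0,0],[0,0,0]]]'|sed -n '1,2p;4p'
python3 - <<'E'
from h import *
im=get_image("wrist");P=cloud(im);x,y,z=np.moveaxis(P,2,0);cv2.imwrite("pics/w3.png",im["img"])
m=np.zeros((400,640),bool);m[150:250,280:370]=1;m&=(z>.063)&(z<.08)
print(m.sum(),np.nanmedian(P[m],0),observe()["position"])
g=regions_of("wrist","green_tag")
for r in g[:2]: print(r["conf"],np.nanmedian(P[r["mask"]],0),r["mask"].sum())
E
```

```text
time_s: 9.9
position: [0.6436, -0.0178, 0.0353]
ft_force: [-0.7, -8.7, 1.7]
time_s: 10.9
position: [0.645, -0.0015, 0.0353]
ft_force: [-2.2, -1.6, 0.2]
time_s: 11.4
position: [0.6462, 0.01, 0.0353]
ft_force: [-1.2, -1.1, 0.3]
2218 [0.65052998 0.04689452 0.07005317] [0.64628074 0.01023306 0.03528606]
0.64 [0.60834265 0.06996281 0.0243913 ] 1132
0.44 [ 0.60087603 -0.0135252   0.0101498 ] 261
```

View pics/w3.png

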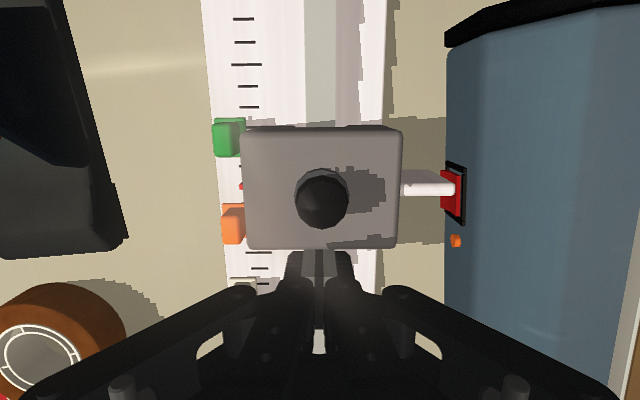

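The stop's past the orange tag (231,223). The pointer (242,186) still has to reach the green tag (228,137). From here I go in fine steps and watch force and knob height.

```bash
cat > k.py <<'E'
from h import *
P=cloud(get_image("wrist"));x,y,z=np.moveaxis(P,2,0)
m=np.zeros((400,640),bool);m[120:250,280:370]=1;m&=(z>.0585)&(z<.08);s=observe()
print("knob",m.sum(),np.nanmedian(P[m],0).round(4),"top",np.nanpercentile(z[m],95).round(4),"tcp",s["position"].round(4),"F",s["ft_force"].round(1))
E
python3 k.py
python3 -m pendant '[[[0.06,0,0],[0,0,0]],[[0.06,0,0],[0,0,0]],[[0.05,0,0],[0,0,0]]]'>/dev/null; python3 k.py
python3 -m pendant '[[[0.05,0,0],[0,0,0]]]'>/dev/null; python3 k.py
python3 -m pendant '[[[0.05,0,0],[0,0,0]]]'>/dev/null; python3 k.py
```

```text
knob 2218 [0.6506 0.0472 0.0701] top 0.0722 tcp [0.6465 0.01   0.0354] F [-0.9 -0.2 -0.2]
knob 2222 [0.6511 0.0534 0.0701] top 0.0723 tcp [0.6469 0.0168 0.0354] F [-0.1 -0.8  0.1]
knob 2225 [0.6513 0.0553 0.0701] top 0.0722 tcp [0.647  0.0188 0.0354] F [-0.2 -0.5  0.5]
knob 2127 [0.6514 0.0578 0.0675] top 0.0697 tcp [0.6471 0.0209 0.0353] F [-0.4  0.1  0.1]
```

```bash
python3 -m pendant '[[[0.03,0,0],[0,0,0]],[[0,0,0],[0,0,0]]]'>/dev/null; python3 k.py
python3 -m pendant '[[[0.03,0,0],[0,0,0]],[[0,0,0],[0,0,0]]]'>/dev/null; python3 k.py
python3 -m pendant '[[[0.03,0,0],[0,0,0]],[[0,0,0],[0,0,0]]]'>/dev/null; python3 k.py
```

```text
knob 2191 [0.6517 0.0599 0.069 ] top 0.0711 tcp [0.6473 0.0217 0.0353] F [0.2 0.1 0.1]
knob 2151 [0.6522 0.0655 0.0663] top 0.0685 tcp [0.6474 0.0228 0.0353] F [-0.   0.8 -0.4]
knob 2123 [0.6521 0.0655 0.0663] top 0.0684 tcp [0.6475 0.024  0.0353] F [-1.2 -0.6 -0.2]
```

The knob dropped 3.8 mm and jumped ahead of the fingers to y 0.0655, where the green tag puts the notch. I back off, rise, and check.

```bash
python3 -m pendant '[[[-0.3,0,0],[0,0,0]],[[-0.5,0,0],[0,0,0]],[[0,0,-0.8],[0,0,0]],[[0,0,-1],[0,0,0]],[[0,0,-1],[0,0,0]],[[-0.8,0,-0.8],[0,0,0]],[[-0.8,0,0],[0,0,0]],[[0,0,0],[0,0,0]]]'
python3 - <<'E'
from h import *
im=get_image("wrist");P=cloud(im);x,y,z=np.moveaxis(P,2,0);cv2.imwrite("pics/w4.png",im["img"])
m=(z>.0585)&(z<.08)&(abs(x-.65)<.02)&(abs(y-.06)<.03)
print(m.sum(),np.nanmedian(P[m],0),np.nanpercentile(z[m],95))
s=observe();print(s["ft_force"],np.abs(s["qvel"]).max(),s["time_s"])
E
```

```text
time_s: 14.22
position: [0.6381, -0.075, 0.1795]
tool_rot: [[0.097, 0.995, 0.0], [0.995, -0.097, -0.001], [-0.001, 0.0, -1.0]]
ft_force: [0.5, -0.6, -1.1]
grip_width: -0.0
gripper_force: 0.0
465 [0.65152776 0.06014931 0.06604048] 0.06852338886603573
[-0.00912374  0.15342039  0.18282172] 2.0201466403675266 14.275
```

View pics/w4.png

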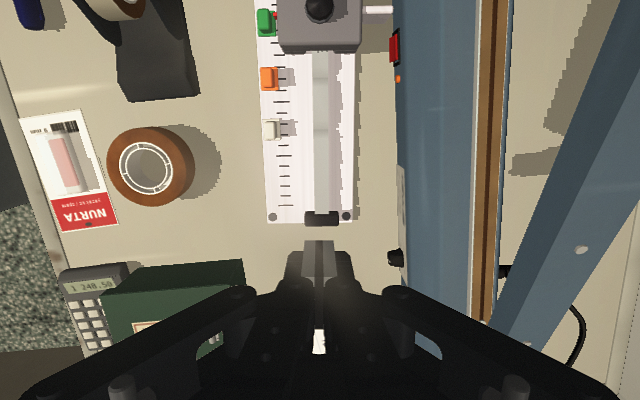

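The stop (318,20) stands beside the green tag (266,22), with the red pointer level with it and the knob still low (0.066). The gripper is clear and nothing else has moved, so I hand in.

```bash
python3 -m pendant '[[[0,0,0],[0,0,0]],[[0,0,0],[0,0,0]]]'|head -1; python3 -c "
from rig import *
print(close_job())"
```

```text
time_s: 14.52
the job is handed in; nothing more can be done
None
```

The stop is clicked into the notch beside the green tag: its knob dropped 3.8 mm and stayed down, the robot is clear of it, and the job was handed in at about 14.5 s.

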